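Lock the pill tray in its child-safe dock

ROBOT

A 6-joint arm with a two-finger parallel gripper is mounted at the origin on the work surface. World frame = base frame: x ahead of the robot, y to its left, z up, the work surface at z = 0. Lengths are in m, angles in degrees, forces in N, time in s.
With the tool pointing down it reaches from about 0.25 to 0.725 m from the base axis. Payload 9.7 kg.
Tool frame: the origin (TCP) lies on the centre line of the jaws, within the pads' length; the fingertips stand 14 mm ahead of it and the grasp point (between the pads) lies 5 mm behind it; z points along the fingers, y is the line along which they close (so a half turn about z gives the same grasp; the last joint's range is limited). The gripper opens to 85 mm and grips with 20 to 120 N. Pads are 22 mm wide; open, the fingers measure 114 mm over their backs; the gripper's body (76 mm by 85 mm) begins 54 mm behind the grasp point. The pads swing forward as they close: fully open they stand 13 mm farther back than shut.
Start: joints at [75.516, 4.979, 10.078, 95.1, 0, 90], TCP at [0.138, 0.533, 0.22] pointing down, gripper open.
Joint ranges: [-179.16, 179.16], [-48.56, 103.87], [-65.8, 70.77], [-126.05, 130.52], [-82.76, 87.17], [-180, 180]. Speed limits (degrees/s): [127.2, 127.2, 147.25, 180, 180, 180].

INTERFACE

Orientations are given as [roll, pitch, yaw] about the fixed x, y, z axes, in that order (R = Rz(yaw) Ry(pitch) Rx(roll)).
In Python, from workcell import bot, camera, get_calibration, ticket gives the robot as it stands. The module is installed in compiled form; this text tells all that it offers.
- The arm moves only by the tool send_rows, never from a script. Its arguments are lists of equal length, an entry for each row: "linear": the shift along the tool's x, y, z in m, a list of three; "twist": the turn, a rotation vector about the tool's x, y, z in units of 10 degrees (1.0 is 10 degrees), a list of three; "gripper": the opening in per cent of the stroke, from 0 (shut) to 100 (fully open). In form: {"linear": [[x, y, z], ...], "twist": [[wx, wy, wz], ...], "gripper": [gripper, ...]}. A call has 1 to 8 rows; each row shifts and turns the commanded pose from where the row before left it, along the tool's axes as they then stand; what a row does not reach is not made up. A row lasts 1/8 s, in which the tool goes at most 62.5 mm and 10.7 degrees, less where a joint would pass 70% of its speed; a pose out of reach is approached as far as the arm can. A call with a gripper value outside its range is refused whole. The fingers move at their own pace and stop on an object; "grip_force" is the grip in N (left out, the last holds). Time passes only in rows, so rows that do not move let the fingers close. It gives the time, the measured TCP pose, the force, the opening and the grip force at its end, in the units of the state.
- bot.get_obs(): the state, without advancing time (a new reading comes with each control period).
- camera(name): name is "side" or "top"; returns the picture (480x640x3 uint8, red, green, blue); there is no depth.
- get_calibration(name): a dict with "fx", "fy", "cx", "cy" (pixels), "origin" and "orientation" of the camera in the world. Camera axes: x right, y down, z forward; pixel columns grow to the right and rows downward; lengths in m; the calibration is good to about 2 mm. A picture is of the moment at which its call begins. get_calibration takes no time and is no camera call.
- ticket.job_done(): hands the job in; it is judged then, once.
The state is a dict: "time": time; "q": joint angles; "qd": joint speeds; "joint_efforts": joint torques, N m; "ee_pos": TCP position; "tcp_rot": TCP orientation; "wrist_force": force on the tool from outside, world axes, zero at the start; "torque": the same for the moment, N m; "opening": finger opening in m; "grasp_force": force on a finger pad.
Only numpy, scipy, OpenCV 4.12 (cv2) and the standard library are available. Lean on these libraries where they do the work, as an engineer would, in place of code of your own. Each camera call takes 0.05 s, during which the arm holds its last target. There are 200 camera calls.

TASK

Lock the yellow pill tray away in its child-safe dock: with one fingertip press down the long sloping plate beside the chute to swing the gate open and keep it pressed, while another finger pushes the tray from behind along the chute, past the gate, until it is fully home against the end stop; then let go so that the gate springs shut behind it. Only push the tray, never pinch, lift or tip it, do not let the gate come down on the tray or the tray run into the gate, and leave the other things on the table where they are.

Things in the scene. Friction and masses are not known exactly. Their poses are not given: they have to be found in the camera images.
- dock: white plastic dock fixed to the table, an open-topped straight chute. Origin on the table surface on the chute's centre line, in the gate's plane. x = along the chute, the way the tray must go; y = towards the press plate; z up. Chute floor 4 mm above the table, clear width 50 mm; walls 4 mm thick, tops 22 mm (+y side) and 26 mm (-y side) above the table; open mouth at x = -160 mm
- gate (a joint): angle of gate and press plate, one rigid metal part turning on a hinge. 0 = shut, 1.05 rad = fully open (stop). A spring shuts it: pressing the plate takes 2 to 5 N at 20 to 40 mm from the hinge, and it shuts when let go. The gate is clear of the tray from about 0.8 rad. At 0.95 rad the plate slopes 14 degrees down away from the hinge (top about 21 mm above the table at dock y = 62 mm)
- gate_hinge (a point): point on the hinge line in the gate's plane: dock x = 0, y = 38 mm, 26 mm above the table; axes as the dock's. The gate is a bar 4 mm thick in x reaching from here to y = 0, 24 to 38 mm above the table when shut. It swings up and out towards +y; raised it stands up to 66 mm above the table at y = 15 to 50 mm, and nothing else is above the chute. Hinge blocks 32 mm tall at x = -156 and +56
- plate_mid (a point): fixed point at the middle of the top of the press plate as it lies when shut: dock x = -50 mm, y = 59 mm, 45 mm above the table. The plate is flat, 3 mm thick, 200 mm long (dock x from -150 to +50 mm) and 56 mm wide from the hinge; shut, it slopes up away from the chute at 40 degrees (outer edge y = 81 mm, 62 mm high). Pressing it down anywhere along its length opens the gate
- end_stop (a point): foot of the end stop's face, centre of the chute floor: dock x = 112 mm, y = 0, 4 mm above the table; the stop is 34 mm tall; axes as the dock's
- tray: yellow plastic pill tray with four closed flip lids in a row (they do not move), a block 80 mm long (x, along the chute) x 46 mm wide x 32 mm tall, about 0.12 kg, loose in the chute before the gate. Origin under its centre, on the chute floor. Home, against the end stop, its origin is at dock x = 72 mm
- vase: small clear glass vase, open on top, 52 mm across, 120 mm tall; origin under its centre; to be left alone
- thermometer_case: white plastic thermometer case lying flat, 145 x 26 x 18 mm; origin under its centre, x along it; to be left alone
- spoon_rest: stainless steel spoon rest, round shallow dish 92 mm across with a 45 mm tab, 11 mm tall; origin under the dish's centre; to be left alone
- pill_bottle: small round amber glass pill bottle with a white cap, 38 mm across, 70 mm tall; origin under its centre; to be left alone
- balm_tin: flat round metal tin, 48 mm across, 18 mm tall; origin under its centre; to be left alone
- tumbler: white ceramic tumbler, 70 mm across, 90 mm tall; origin under its centre; to be left alone
- clock: small wooden bedside clock, 75 x 35 x 60 mm; origin under its centre; to be left alone
Things that resemble listed ones, but are neither listed nor needed, are in the scene too. There is more than one size of the tray; the one meant has the size given above.

How it is judged:
By the outcome, as a careful person would: the job done as asked, in the order asked, and still so for the second after the job is handed in, with the robot touching nothing.
It also fails if it takes over 40 s, if anything falls off the work surface, if the arm or the gripper's body presses on something with over 40 N, if the wrist force passes 120 N, or if a joint passes its speed limit or range.

## Working session

There is one attempt and no reset: what is moved stays moved. The work goes in short steps, Python scripts to look and compute and a tool call to move; the robot and the scene stay as the last step left them, time stands still between calls to the robot, and variables do not carry over. Pictures are saved under pics/ and viewed, at most 10 in all, crops included, and the job is handed in when it is done.

Besides the shell and the picture viewer there is one more tool, called after "Request:" as name(argument=value, ...), one argument or row to a line, values as JSON. send_rows: Moves the arm, as the interface text tells. Its arguments: {"type":"object","properties":{"linear":{"type":"array"},"twist":{"type":"array"},"gripper":{"type":"array"},"grip_force":{"type":"number"}},"required":["linear","twist","gripper"]}

```bash
mkdir -p pics
python3 - <<'E'
from workcell import bot,camera,get_calibration
import cv2
for n in("top","side"):
    cv2.imwrite(f"pics/{n}0.png",camera(n)[:,:,::-1]); print(n,get_calibration(n))
o=bot.get_obs();print(o)
E
```

```text
top {'fx': 624.4205598611458, 'fy': 624.4205598611458, 'cx': 323.2933146204156, 'cy': 244.45378051374777, 'origin': array([0.48529229, 0.02853858, 1.22874302]), 'orientation': array([-174.86570871,   -0.60178911,  -91.10559504])}
side {'fx': 501.09450983379304, 'fy': 501.09450983379304, 'cx': 334.1837040257433, 'cy': 245.7508152576389, 'origin': array([0.28263972, 0.53136484, 0.51978894]), 'orientation': array([-128.01418116,    0.41198095, -148.82283834])}
{'time': 0.1, 'q': array([7.55169859e+01, 5.00917438e+00, 1.00388635e+01, 9.50991791e+01,
       2.56913220e-03, 9.00004664e+01]), 'qd': array([-0.04877191, -0.10579861,  0.05576627, -0.06108962, -0.05610263,
       -0.09284238]), 'joint_efforts': array([ 5.82006451e-04, -5.21563661e+01,  4.65654230e+01,  1.59541512e-02,
        3.41951329e-05, -2.94185293e-05]), 'ee_pos': array([0.13748428, 0.53231631, 0.21934104]), 'tcp_rot': array([-1.79930510e+02, -2.56856465e-03,  1.65516516e+02]), 'wrist_force': array([ 0.35577458, -0.19367693,  0.29216192]), 'torque': array([ 0.02006154,  0.00375773, -0.04303032]), 'grasp_force': 0.0, 'opening': 0.08565338800632735}
```

View pics/top0.png

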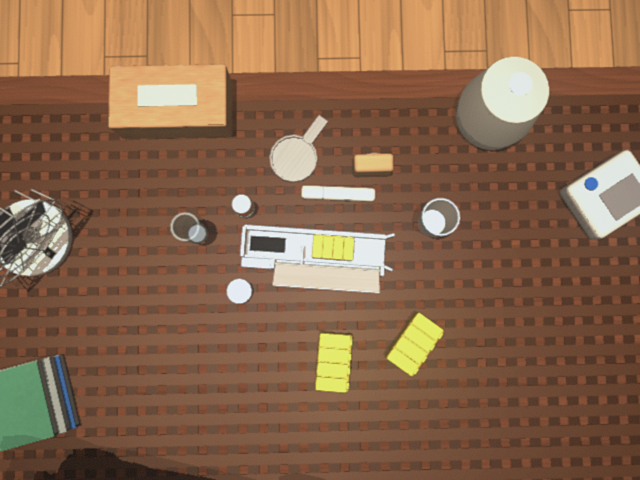

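View pics/side0.png

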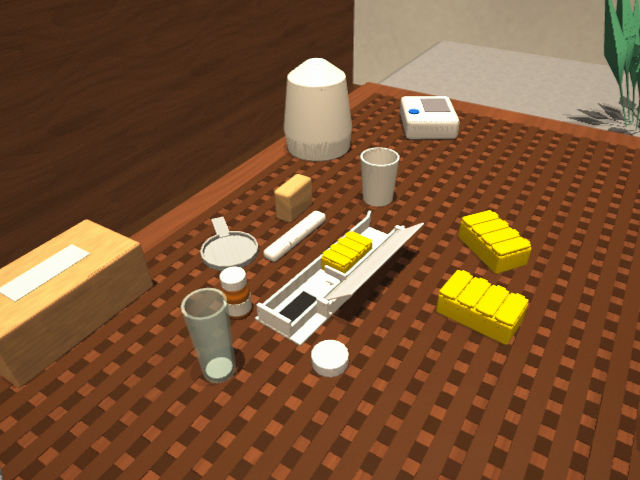

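Top view shows the white dock at (243–390, 225–292), with the mouth on the right, the end stop on the left and the press plate towards the robot. There are three yellow trays: (333,247) in the chute, (334,362) and (415,344). At about 0.52 px/mm the chute one is about 41x24 px, so 80x46 mm, and it fits. The other two are about 58 px long, so too large. I'll confirm with a crop.

Run:
```python
import cv2
a=cv2.imread("pics/top0.png")[210:310,230:405]; cv2.imwrite("pics/topc.png",cv2.resize(a,None,fx=4.5,fy=4.5,interpolation=cv2.INTER_CUBIC))
a=cv2.imread("pics/side0.png")[200:350,250:440]; cv2.imwrite("pics/sidec.png",cv2.resize(a,None,fx=4,fy=4,interpolation=cv2.INTER_CUBIC))
```

```text
(no output)
```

View pics/topc.png

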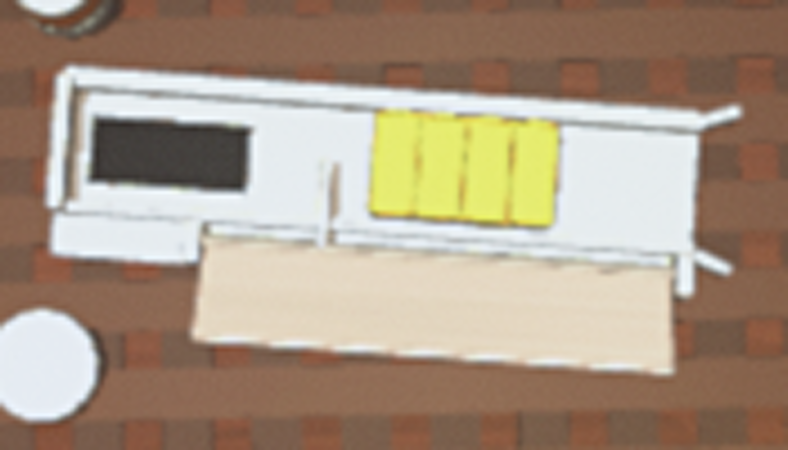

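View pics/sidec.png

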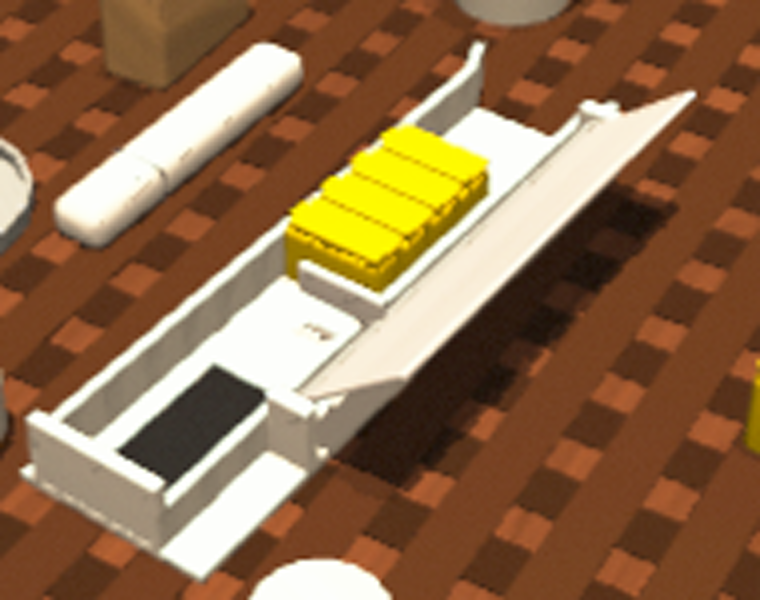

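The crops confirm the tray in the chute: four lids, just before the shut gate bar, at crop x 330. Next I fit the dock pose from known corners in both views.

```bash
cat > h.py <<'E'
import numpy as np
from scipy.spatial.transform import Rotation as R
from workcell import get_calibration
C={n:get_calibration(n) for n in("top","side")}
def proj(n,P):
    c=C[n];p=R.from_euler('xyz',c['orientation'],degrees=True).inv().apply(np.atleast_2d(P)-c['origin'])
    return np.c_[c['fx']*p[:,0]/p[:,2]+c['cx'],c['fy']*p[:,1]/p[:,2]+c['cy']]
def ray(n,uv,z):
    c=C[n];d=R.from_euler('xyz',c['orientation'],degrees=True).apply([(uv[0]-c['cx'])/c['fx'],(uv[1]-c['cy'])/c['fy'],1])
    return c['origin']+d*(z-c['origin'][2])/d[2]
def dock(p,P):
    return R.from_euler('z',p[2]).apply(np.atleast_2d(P))+[p[0],p[1],0]
def undock(p,P): return R.from_euler('z',-p[2]).apply(np.atleast_2d(P)-[p[0],p[1],0])
E
python3 - <<'E'
from h import *
from scipy.optimize import least_squares
import cv2
T=[((50,80.5,62),(192,340)),((-150,80.5,62),(674,374)),((-160,-29,26),(700,112)),((116,-29,38),(68,67)),((-160,0,4),(695,185))]
S=[((-150,80.5,62),(694,92)),((50,80.5,62),(405,378)),((116,-29,38),(32,413)),((116,29,38),(163,485))]
P=lambda L:np.array([a for a,_ in L])/1000
ut=np.array([b for _,b in T])/4.5+[230,210]; us=np.array([b for _,b in S])/4+[250,200]
def f(p,w=1): return np.r_[(proj("top",dock(p,P(T)))-ut).ravel(),w*(proj("side",dock(p,P(S)))-us).ravel()]
p0=[.48,0.05,np.pi/2]
for w in(1,0): 
    r=least_squares(f,p0,args=(w,),loss='soft_l1');print(r.x,np.degrees(r.x[2]));
    if w: p=r.x;print(f(p).reshape(-1,2).round(1))
np.save("dock.npy",p)
im=cv2.imread("pics/top0.png");m=cv2.inRange(cv2.cvtColor(im,cv2.COLOR_BGR2HSV),(22,120,120),(38,255,255))
for c in cv2.findContours(m,0,2)[0]:
    if cv2.contourArea(c)<300: continue
    b=cv2.boxPoints(cv2.minAreaRect(c)); print("box",b.round().tolist(),(undock(p,[ray("top",q,.036) for q in b])*1000).round(1).tolist())
for n,uv,z in(("tumbler",(440,217),.09),("vase",(186,226),.12),("bottle",(242,204),.07),("tin",(239,291),.018)):
    print(n,(undock(p,ray("top",uv,z))*1000).round())
E
```

```text
[0.59107733 0.05357578 1.49089221] 85.42183127470751
[[ 0.1 -0.1]
 [ 0.1 -1.1]
 [ 0.5  1.2]
 [-1.9  1.7]
 [-0.3  0.7]
 [-0.5 -0.3]
 [ 0.3  0.1]
 [-0.3 -0.6]
 [-0.3 -0.6]]
[0.59254243 0.05298828 1.4846464 ] 85.06397287127655
box [[314.0, 390.0], [319.0, 332.0], [353.0, 335.0], [348.0, 393.0]] [[-38.9, 270.8, 36.0], [-41.4, 162.2, 36.0], [-106.3, 163.7, 36.0], [-103.3, 272.2, 36.0]]
box [[384.0, 358.0], [417.0, 311.0], [446.0, 330.0], [413.0, 378.0]] [[-167.7, 203.4, 36.0], [-225.5, 111.0, 36.0], [-281.1, 144.9, 36.0], [-223.0, 236.9, 36.0]]
box [[312.0, 257.0], [313.0, 234.0], [354.0, 237.0], [352.0, 260.0]] [[-19.0, 21.5, 36.0], [-19.4, -23.0, 36.0], [-96.5, -22.3, 36.0], [-95.8, 22.3, 36.0]]
tumbler [[-251.  -63.   90.]]
vase [[207. -15. 120.]]
bottle [[117. -68.  70.]]
tin [[118.  94.  18.]]
```

Request:
send_rows(
  linear=[
    [0,0,0],
    [0,0,0],
    [0,0,0],
    [0,0,0],
    [0,0,0],
    [0,0,0],
    [0,0,0],
    [0,0,0],
  ],
  twist=[
    [0,0,1],
    [0,0,1],
    [0,0,1],
    [0,0,1],
    [0,0,1],
    [0,0,1],
    [0,0,1],
    [0,0,1],
  ],
  gripper=[67,67,67,67,67,67,67,67],
  grip_force=20,
)

```text
time: 1.1
ee_pos: [0.1375, 0.5324, 0.2196]
tcp_rot: [-180.0, 0.0, 85.2]
wrist_force: [-0.5, 0.7, 0.5]
opening: 0.0573
grasp_force: 0.0
```

Request:
send_rows(
  linear=[
    [-0.037,0.0305,0],
    [-0.037,0.0305,0],
    [-0.037,0.0305,0],
    [-0.037,0.0305,0],
    [-0.037,0.0305,0],
    [-0.037,0.0305,0],
    [-0.037,0.0305,0],
    [-0.037,0.0305,0],
  ],
  twist=[
    [0,0,0],
    [0,0,0],
    [0,0,0],
    [0,0,0],
    [0,0,0],
    [0,0,0],
    [0,0,0],
    [0,0,0],
  ],
  gripper=[67,67,67,67,67,67,67,67],
)

```text
time: 2.1
ee_pos: [0.3582, 0.2169, 0.2198]
tcp_rot: [-180.0, 0.0, 85.5]
wrist_force: [0.8, 1.1, -0.5]
opening: 0.0568
grasp_force: 0.0
```

Request:
send_rows(
  linear=[
    [-0.037,0.0305,0],
    [-0.037,0.0305,0],
    [-0.037,0.0305,0],
    [-0.037,0.0305,0],
    [-0.037,0.0305,0],
    [-0.037,0.0305,0],
    [-0.037,0.0305,0],
    [0,0,0],
  ],
  twist=[
    [0,0,0],
    [0,0,0],
    [0,0,0],
    [0,0,0],
    [0,0,0],
    [0,0,0],
    [0,0,0],
    [0,0,0],
  ],
  gripper=[67,67,67,67,67,67,67,67],
)

```text
time: 3.1
ee_pos: [0.5511, -0.0589, 0.2184]
tcp_rot: [-179.9, 0.0, 85.3]
wrist_force: [-0.9, 1.2, 0.5]
opening: 0.057
grasp_force: 0.0
```

Request:
send_rows(
  linear=[
    [-0.003,-0.004,0.02],
    [0,0,0.03],
    [0,0,0.03],
    [0,0,0.03],
    [0,0,0],
  ],
  twist=[
    [0,0,0],
    [0,0,0],
    [0,0,0],
    [0,0,0],
    [0,0,0],
  ],
  gripper=[67,67,67,67,67],
)

```text
time: 3.72
ee_pos: [0.5443, -0.0585, 0.1079]
tcp_rot: [-179.8, -0.0, 85.5]
wrist_force: [0.9, 0.4, 0.1]
opening: 0.0573
grasp_force: 0.0
```

```bash
cat > look.py <<'E'
import sys,cv2,numpy as np
from h import *
from workcell import bot,camera
t=sys.argv[1]; p=np.load("dock.npy"); o=bot.get_obs()
print("t",o["time"],"dock mm",(undock(p,o["ee_pos"])*1000).round(1),o["tcp_rot"].round(1),o["wrist_force"].round(1))
a=camera("top")[:,:,::-1]; m=cv2.inRange(cv2.cvtColor(a.copy(),cv2.COLOR_BGR2HSV),(22,120,120),(38,255,255)); m[300:]=0
b=camera("side")[:,:,::-1]
x,y,w,h=cv2.boundingRect(m); print("tray px",x,y,w,h,[(undock(p,ray("top",(u,y+h/2),.036))*1000)[0,0].round() for u in(x,x+w)])
A=cv2.resize(a[200:310,225:405],(540,330)); B=cv2.resize(b[160:360,240:480],(660,550))[:, :540] if 0 else cv2.resize(b[170:350,250:430],(540,540))
cv2.imwrite(f"pics/{t}.png",cv2.resize(np.hstack([cv2.resize(A,(400,244)),np.zeros((244,0,3),np.uint8)]),(400,244)) if 0 else np.hstack([cv2.copyMakeBorder(cv2.resize(A,(360,220)),0,220,0,0,0),cv2.resize(B,(440,440))]))
E
python3 look.py l1
```

```text
t 3.725 dock mm [[-115.4   37.7  107.9]] [-179.8   -0.    85.5] [0.9 0.4 0.1]
tray px 312 235 27 24 [np.float64(-18.0), np.float64(-70.0)]
```

View pics/l1.png

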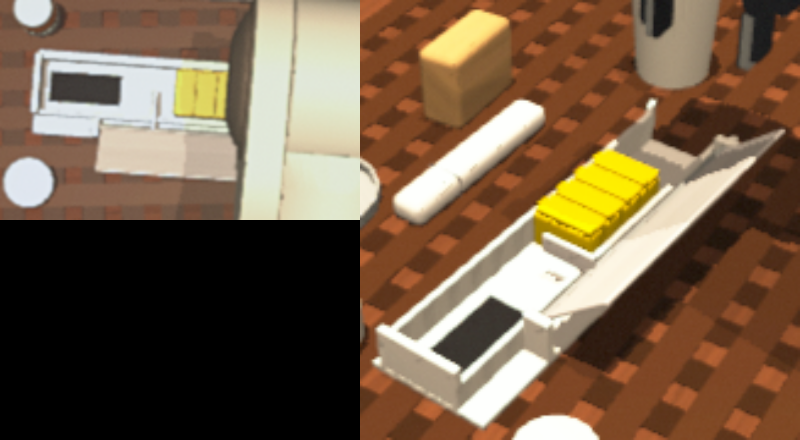

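A look at the fingertips: they are dark, over the tumbler and to its right, at about full-frame (371,184) and (412,198). I'll enlarge that part with predicted tip points marked.

Run:
```python
from h import *
from workcell import camera
import cv2
p=np.load("dock.npy"); b=camera("side")[:,:,::-1].copy()
a=cv2.resize(b[100:250,300:500],(800,600),interpolation=cv2.INTER_CUBIC)
# A inner y=7, outer -7.5 ; B inner 64 outer 78.5 ; x front edge -115.6+11
for z in(.096,.102):
  for y in(-7.5,7,64,78.5):
    q=proj("side",dock(p,[-.1046,y/1000,z]))[0]; u=tuple(int(v) for v in ((q-[300,100])*4)); cv2.circle(a,u,4,(0,0,255) if z<.1 else (0,255,0),-1); print(y,z,u)
cv2.imwrite("pics/l2.png",a)
```

```text
-7.5 0.096 (243, 399)
7 0.096 (275, 411)
64 0.096 (404, 459)
78.5 0.096 (438, 472)
-7.5 0.102 (244, 386)
7 0.102 (275, 397)
64 0.102 (405, 445)
78.5 0.102 (440, 458)
```

View pics/l2.png

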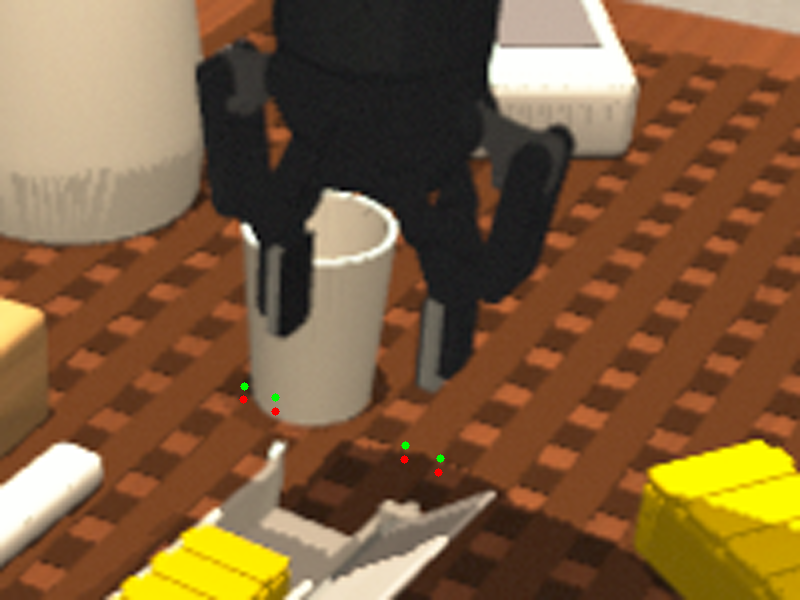

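Run:
```python
from h import *
from scipy.optimize import least_squares
p=np.load("dock.npy")
pr=lambda P:(proj("side",dock(p,np.array(P)))-[300,100])*4
for P in([-.1046,.064,.102],[-.1266,.064,.102],[-.1046,.064,.124],[-.1266,.064,.124],[-.1046,.0785,.124],[-.1266,.0785,.124]):print(P,pr([P]).round())
m=np.array([[280,335],[418,388]])
for x in(-.09,-.1046,-.12):
    f=lambda s:(pr([[x,s[0],s[2]],[x,s[0]+s[1],s[2]]])-m).ravel()
    r=least_squares(f,[.007,.057,.1]);print(x,r.x.round(4),f(r.x).round(1))
```

```text
[-0.1046, 0.064, 0.102] [[406. 446.]]
[-0.1266, 0.064, 0.102] [[435. 419.]]
[-0.1046, 0.064, 0.124] [[410. 396.]]
[-0.1266, 0.064, 0.124] [[440. 369.]]
[-0.1046, 0.0785, 0.124] [[445. 408.]]
[-0.1266, 0.0785, 0.124] [[474. 381.]]
-0.09 [0.0164 0.058  0.1395] [-0.7  1.9  0.7 -1.9]
-0.1046 [0.0075 0.0596 0.1292] [-0.7  1.9  0.7 -1.9]
-0.12 [-0.0019  0.0612  0.1184] [-0.7  1.9  0.7 -1.9]
```

Request:
send_rows(
  linear=[
    [0,0,0.015],
    [0,0,0.015],
    [0,0,0.005],
    [0,0,0],
  ],
  twist=[
    [0,0,0],
    [0,0,0],
    [0,0,0],
    [0,0,0],
  ],
  gripper=[67,67,67,67],
)

```text
time: 4.38
ee_pos: [0.5457, -0.0592, 0.0744]
tcp_rot: [-179.9, -0.0, 85.5]
wrist_force: [0.3, 0.2, 0.2]
opening: 0.0568
grasp_force: 0.0
```

Request:
send_rows(
  linear=[
    [0,0,0.005],
    [0,0,0],
  ],
  twist=[
    [0,0,0],
    [0,0,0],
  ],
  gripper=[67,67],
)

```text
time: 4.62
ee_pos: [0.546, -0.0592, 0.0698]
tcp_rot: [-180.0, 0.0, 85.5]
wrist_force: [-0.1, -0.5, -0.2]
opening: 0.0575
grasp_force: 0.0
```

Request:
send_rows(
  linear=[
    [0,0,0.005],
    [0,0,0],
  ],
  twist=[
    [0,0,0],
    [0,0,0],
  ],
  gripper=[67,67],
)

```text
time: 4.88
ee_pos: [0.5458, -0.0592, 0.0646]
tcp_rot: [-180.0, 0.0, 85.5]
wrist_force: [-0.0, 0.5, -0.2]
opening: 0.0577
grasp_force: 0.0
```

```bash
python3 look.py l3
python3 - <<'E'
from workcell import camera
import cv2
cv2.imwrite("pics/l4.png",cv2.resize(camera("side")[130:280,290:490,::-1],(800,600),interpolation=cv2.INTER_CUBIC))
E
```

```text
t 4.875 dock mm [[-116.    36.1   64.6]] [-180.     0.    85.5] [-0.   0.5 -0.2]
tray px 312 235 27 24 [np.float64(-18.0), np.float64(-70.0)]
```

View pics/l4.png

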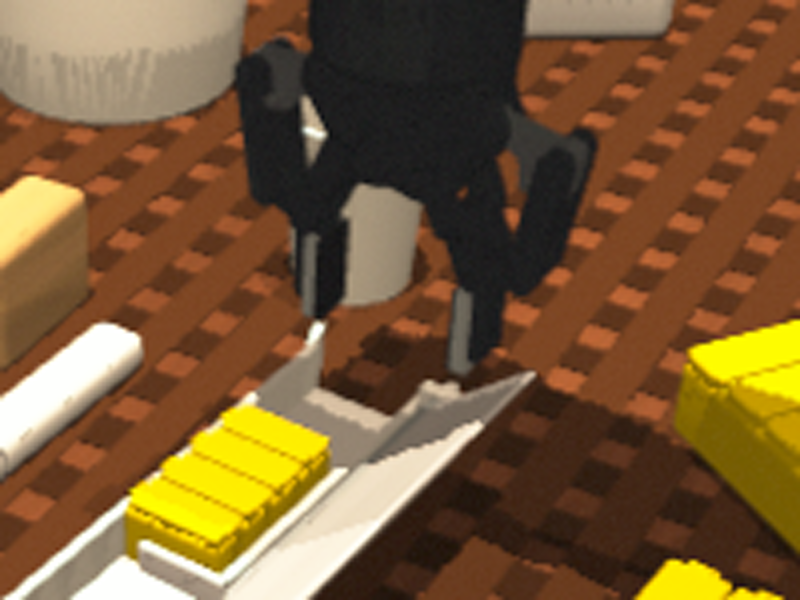

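View: both fingertips hang above the dock's mouth half, finger B at (460,372), and the plate is still shut with no contact. I'll go on down in small steps and watch the force.

Request:
send_rows(
  linear=[
    [0,0,0.01],
    [0,0,0],
  ],
  twist=[
    [0,0,0],
    [0,0,0],
  ],
  gripper=[67,67],
)

```text
time: 5.28
ee_pos: [0.5454, -0.0592, 0.0538]
tcp_rot: [-179.9, -0.0, 85.5]
wrist_force: [0.5, 0.7, -0.5]
opening: 0.0576
grasp_force: 0.0
```

Request:
send_rows(
  linear=[
    [0,0,0.005],
    [0,0,0],
  ],
  twist=[
    [0,0,0],
    [0,0,0],
  ],
  gripper=[67,67],
)

```text
time: 5.52
ee_pos: [0.5458, -0.0592, 0.0495]
tcp_rot: [-180.0, -0.0, 85.5]
wrist_force: [-0.7, -0.1, 0.1]
opening: 0.0572
grasp_force: 0.0
```

Request:
send_rows(
  linear=[
    [0,0,0.005],
    [0,0,0],
  ],
  twist=[
    [0,0,0],
    [0,0,0],
  ],
  gripper=[67,67],
)

```text
time: 5.78
ee_pos: [0.5458, -0.0592, 0.0445]
tcp_rot: [-180.0, -0.0, 85.5]
wrist_force: [0.4, -0.2, 0.4]
opening: 0.0575
grasp_force: 0.0
```

```bash
python3 look.py l5
```

```text
t 5.775 dock mm [[-116.    36.1   44.5]] [-180.    -0.    85.5] [ 0.4 -0.2  0.4]
tray px 312 235 26 24 [np.float64(-18.0), np.float64(-68.0)]
```

View pics/l5.png

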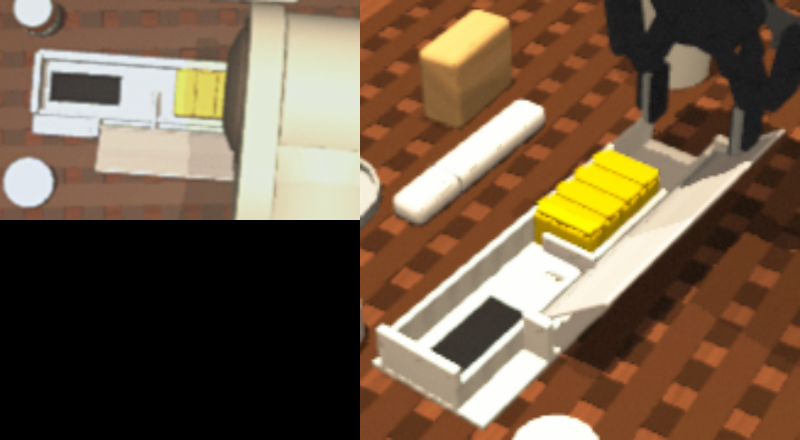

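Finger B hovers just over the plate's outer half at (738,152). Finger A is over the chute behind the tray. Continuing down.

Request:
send_rows(
  linear=[
    [0,0,0.004],
    [0,0,0],
  ],
  twist=[
    [0,0,0],
    [0,0,0],
  ],
  gripper=[67,67],
)

```text
time: 6.12
ee_pos: [0.5458, -0.0592, 0.0406]
tcp_rot: [-180.0, 0.0, 85.5]
wrist_force: [-0.9, -0.2, -0.4]
opening: 0.0573
grasp_force: 0.0
```

Request:
send_rows(
  linear=[
    [0,0,0.004],
    [0,0,0],
  ],
  twist=[
    [0,0,0],
    [0,0,0],
  ],
  gripper=[67,67],
)

```text
time: 6.38
ee_pos: [0.546, -0.0592, 0.0367]
tcp_rot: [-180.0, 0.0, 85.5]
wrist_force: [1.3, 0.3, 0.3]
opening: 0.0571
grasp_force: 0.4
```

```bash
cat > gate.py <<'E'
# plate outer-edge corner tracking: difference of side picture against the first one in the gate/plate region
import cv2,numpy as np,sys
from h import *
from workcell import bot,camera
p=np.load("dock.npy");o=bot.get_obs();b=camera("side")[:,:,::-1];a=cv2.imread("pics/side0.png")
d=cv2.absdiff(a,b).max(2)[225:300,320:420]>40
o=bot.get_obs();print(o["time"],(undock(p,o["ee_pos"])*1000).round(1),o["wrist_force"].round(1),"changed px",d.sum())
cv2.imwrite(f"pics/{sys.argv[1]}.png",cv2.resize(b[170:350,250:450],(800,720)[:2] if 0 else (660,594),interpolation=cv2.INTER_CUBIC))
E
python3 gate.py g1
```

```text
6.425 [[-116.1   35.8   36.9]] [0.2 0.8 0.1] changed px 1527
```

Request:
send_rows(
  linear=[
    [0,0,0.004],
    [0,0,0],
  ],
  twist=[
    [0,0,0],
    [0,0,0],
  ],
  gripper=[67,67],
)

```text
time: 6.68
ee_pos: [0.5459, -0.0592, 0.0326]
tcp_rot: [-180.0, 0.0, 85.5]
wrist_force: [1.1, -0.7, 0.9]
opening: 0.0572
grasp_force: 0.4
```

Request:
send_rows(
  linear=[
    [0,0,0.004],
    [0,0,0],
  ],
  twist=[
    [0,0,0],
    [0,0,0],
  ],
  gripper=[67,67],
)

```text
time: 6.92
ee_pos: [0.5459, -0.0592, 0.0286]
tcp_rot: [-180.0, -0.0, 85.5]
wrist_force: [0.5, 0.1, 0.7]
opening: 0.0571
grasp_force: 0.5
```

```bash
python3 gate.py g2
python3 - <<'E'
from h import *
p=np.load("dock.npy")
for a in(0,.3,.6,.8,.95,1.05):
    t=np.radians(40)-a
    e=[.05,.038+.056*np.cos(t),.026+.056*np.sin(t)]
    g=.031; # gate tip, from y=0 z=31 rel hinge (-38,5)
    c,s=np.cos(-a),np.sin(-a); gt=[0,.038+(-.038*c-.012*s),.026+(-.038*s+.012*c)]
    print(a,proj("side",dock(p,[e,gt])).round(1).tolist(),np.round(gt,3))
E
```

```text
6.975 [[-116.    35.9   28.8]] [ 0.8 -0.1  0.7] changed px 2397
0 [[351.8, 294.7], [325.4, 265.7]] [0.    0.    0.038]
0.3 [[357.1, 305.2], [328.1, 261.4]] [0.    0.005 0.049]
0.6 [[359.3, 315.1], [332.6, 258.9]] [0.    0.013 0.057]
0.8 [[359.1, 320.9], [336.3, 258.3]] [0.    0.02  0.062]
0.95 [[358.1, 324.6], [339.5, 258.5]] [0.    0.026 0.064]
1.05 [[357.0, 326.8], [341.7, 259.0]] [0.    0.03  0.065]
```

View pics/g2.png

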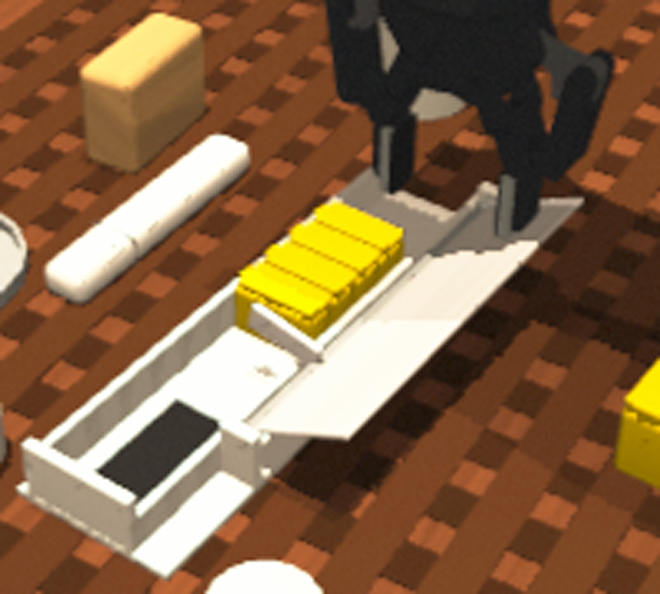

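The gate has lifted by about 0.2 rad (plate corner at (347,438) in the crop) and the tray is untouched. I'll widen the fingers slightly, so the raised gate clears finger A, and press on.

Request:
send_rows(
  linear=[
    [0,0.0035,0],
    [0,0,0.005],
    [0,0,0.005],
    [0,0,0.005],
    [0,0,0.005],
    [0,0,0],
  ],
  twist=[
    [0,0,0],
    [0,0,0],
    [0,0,0],
    [0,0,0],
    [0,0,0],
    [0,0,0],
  ],
  gripper=[74,74,74,74,74,74],
)

```text
time: 7.72
ee_pos: [0.5492, -0.0595, 0.0085]
tcp_rot: [-180.0, -0.0, 85.5]
wrist_force: [-1.4, 0.5, 1.7]
opening: 0.0635
grasp_force: 1.0
```

Request:
send_rows(
  linear=[
    [0,0,0.003],
    [0,0,0.003],
    [0,0,0],
  ],
  twist=[
    [0,0,0],
    [0,0,0],
    [0,0,0],
  ],
  gripper=[74,74,74],
)

```text
time: 8.1
ee_pos: [0.5498, -0.0596, 0.003]
tcp_rot: [180.0, 0.0, 85.5]
wrist_force: [0.6, 1.4, 2.3]
opening: 0.0635
grasp_force: 1.1
```

```bash
python3 gate.py g3
python3 - <<'E'
# find gate/plate edge pixels: bright dock vs table along the column path of the x=+50 outer plate corner
import cv2,numpy as np
b=cv2.imread("pics/g3.png");b=cv2.resize(b,(200,180),interpolation=cv2.INTER_AREA)
h=cv2.cvtColor(b,cv2.COLOR_BGR2HSV);w=(h[:,:,1]<70)&(h[:,:,2]>120)
print("rows of lowest white (full px) per col",[(250+c,170+int(np.where(w[:168,c])[0].max())) for c in range(100,122,2)])
E
```

```text
8.15 [[-116.    32.1    3.2]] [0.4 0.3 2.8] changed px 3624
rows of lowest white (full px) per col [(350, 319), (352, 321), (354, 322), (356, 324), (358, 323), (360, 320), (362, 318), (364, 316), (366, 314), (368, 312), (370, 310)]
```

Request:
send_rows(
  linear=[
    [0,0,0.002],
    [0.004,0,0],
    [0.004,0,0],
    [0.004,0,0],
    [0.004,0,0],
    [0,0,0],
  ],
  twist=[
    [0,0,0],
    [0,0,0],
    [0,0,0],
    [0,0,0],
    [0,0,0],
    [0,0,0],
  ],
  gripper=[74,74,74,74,74,74],
)

```text
time: 8.9
ee_pos: [0.5507, -0.043, 0.001]
tcp_rot: [-180.0, -0.0, 85.5]
wrist_force: [-1.1, 0.8, 3.2]
opening: 0.0636
grasp_force: 1.1
```

```bash
cat >> gate.py <<'E'
h=cv2.cvtColor(b,cv2.COLOR_BGR2HSV);w=(h[:,:,1]<70)&(h[:,:,2]>120);w[338:]=0
r=[(c,int(np.where(w[:,c])[0].max())) for c in range(346,366)];print("plate corner px",max(r,key=lambda t:t[1]))
t=camera("top")[:,:,::-1];m=cv2.inRange(cv2.cvtColor(t.copy(),cv2.COLOR_BGR2HSV),(22,120,120),(38,255,255));m[300:]=0
x,y,ww,hh=cv2.boundingRect(m);print("tray front x",(undock(p,ray("top",(x,y+hh/2),.036))*1000)[0,0].round(1),"box",x,y,ww,hh)
E
python3 gate.py g4
```

```text
8.95 [[-99.5  32.5   1. ]] [-1.   1.3  1.4] changed px 4359
plate corner px (355, 325)
tray front x -6.6 box 306 234 18 25
```

Request:
send_rows(
  linear=[
    [0.004,0,0],
    [0.004,0,0],
    [0.004,0,0],
    [0.004,0,0],
    [0.004,0,0],
    [0.004,0,0],
    [0.004,0,0],
    [0.004,0,0],
  ],
  twist=[
    [0,0,0],
    [0,0,0],
    [0,0,0],
    [0,0,0],
    [0,0,0],
    [0,0,0],
    [0,0,0],
    [0,0,0],
  ],
  gripper=[74,74,74,74,74,74,74,74],
)

```text
time: 10.0
ee_pos: [0.5533, -0.0114, 0.001]
tcp_rot: [-180.0, 0.0, 85.5]
wrist_force: [-0.4, -2.3, 1.3]
opening: 0.0636
grasp_force: 1.5
```

Request:
send_rows(
  linear=[
    [0.004,0,0],
    [0.004,0,0],
    [0.004,0,0],
    [0.004,0,0],
    [0.004,0,0],
    [0.004,0,0],
    [0.004,0,0],
    [0,0,0],
  ],
  twist=[
    [0,0,0],
    [0,0,0],
    [0,0,0],
    [0,0,0],
    [0,0,0],
    [0,0,0],
    [0,0,0],
    [0,0,0],
  ],
  gripper=[74,74,74,74,74,74,74,74],
)

```text
time: 11.0
ee_pos: [0.5555, 0.0168, 0.001]
tcp_rot: [180.0, -0.0, 85.5]
wrist_force: [-0.8, 0.3, 2.2]
opening: 0.0632
grasp_force: 1.1
```

```bash
python3 gate.py g5
```

```text
11.05 [[-39.5  32.5   1. ]] [-1.   0.6  0.5] changed px 6307
plate corner px (355, 325)
tray front x 627.9 box 0 0 0 0
```

View pics/g5.png

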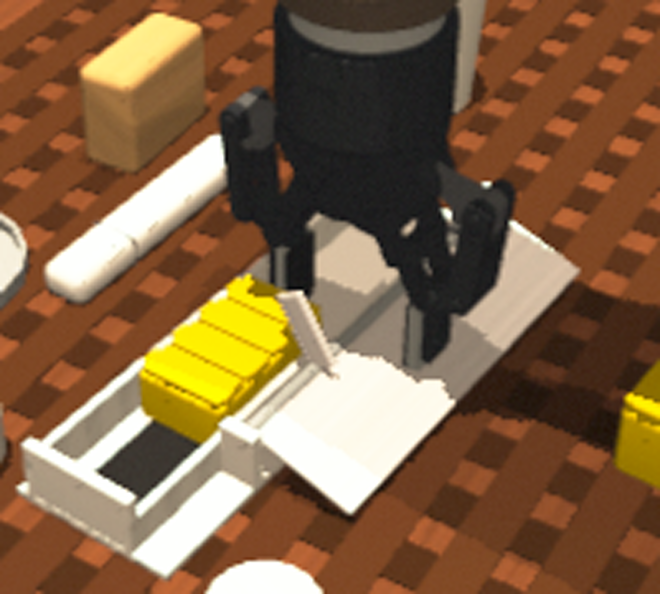

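The gate stands raised at (290,295)–(330,372). The tray is passing beneath it untouched, and finger A has a clear lane beside it. Pushing on.

Request:
send_rows(
  linear=[
    [0.004,0,0],
    [0.004,0,0],
    [0.004,0,0],
    [0.004,0,0],
    [0.004,0,0],
    [0.004,0,0],
    [0.004,0,0],
    [0.002,0,0],
  ],
  twist=[
    [0,0,0],
    [0,0,0],
    [0,0,0],
    [0,0,0],
    [0,0,0],
    [0,0,0],
    [0,0,0],
    [0,0,0],
  ],
  gripper=[74,74,74,74,74,74,74,74],
)

```text
time: 12.1
ee_pos: [0.5579, 0.0464, 0.001]
tcp_rot: [180.0, 0.0, 85.5]
wrist_force: [-0.6, -3.0, 2.7]
opening: 0.063
grasp_force: 1.9
```

Request:
send_rows(
  linear=[
    [0.004,0,0],
    [0.004,0,0],
    [0.004,0,0],
    [0.004,0,0],
    [0.004,0,0],
    [0.003,0,0],
    [0.002,0,0],
    [0,0,0],
  ],
  twist=[
    [0,0,0],
    [0,0,0],
    [0,0,0],
    [0,0,0],
    [0,0,0],
    [0,0,0],
    [0,0,0],
    [0,0,0],
  ],
  gripper=[74,74,74,74,74,74,74,74],
)

```text
time: 13.1
ee_pos: [0.5598, 0.0714, 0.0009]
tcp_rot: [-180.0, -0.0, 85.5]
wrist_force: [-0.8, -2.1, 2.8]
opening: 0.0633
grasp_force: 1.1
```

```bash
python3 gate.py g6;python3 - <<'E'
import cv2,numpy as np
from h import *
p=np.load("dock.npy")
b=cv2.resize(cv2.imread("pics/g6.png"),(200,180),interpolation=cv2.INTER_AREA);m=cv2.inRange(cv2.cvtColor(b,cv2.COLOR_BGR2HSV),(22,120,100),(38,255,255));m[:,150:]=0
c=max(cv2.findContours(m,0,2)[0],key=cv2.contourArea)[:,0]+[250,170]
print("leftmost",c[c[:,0].argmin()],"lowest",c[c[:,1].argmax()])
for x in(.08,.1,.105,.112): print(x,proj("side",dock(p,[[x,-.023,.036],[x,.023,.036]])).round(1).tolist())
E
```

```text
13.15 [[15.3 32.6  0.9]] [ 0.2 -1.   1.6] changed px 5883
plate corner px (355, 325)
tray front x 627.9 box 0 0 0 0
leftmost [267 304] lowest [291 321]
0.08 [[278.5, 290.7], [304.1, 304.0]]
0.1 [[269.0, 298.8], [294.8, 312.6]]
0.105 [[266.6, 300.8], [292.4, 314.8]]
0.112 [[263.1, 303.8], [289.0, 318.0]]
```

Request:
send_rows(
  linear=[
    [0.0015,0,0],
    [0.0015,0,0],
    [0.001,0,0],
    [0.001,0,0],
    [0,0,0],
  ],
  twist=[
    [0,0,0],
    [0,0,0],
    [0,0,0],
    [0,0,0],
    [0,0,0],
  ],
  gripper=[74,74,74,74,74],
)

```text
time: 13.82
ee_pos: [0.56, 0.0757, 0.0009]
tcp_rot: [-180.0, 0.1, 85.5]
wrist_force: [-1.0, -4.6, 2.3]
opening: 0.0632
grasp_force: 3.0
```

Request:
send_rows(
  linear=[
    [0.001,0,0],
    [0,0,0],
  ],
  twist=[
    [0,0,0],
    [0,0,0],
  ],
  gripper=[74,74],
)

```text
time: 14.08
ee_pos: [0.56, 0.0758, 0.0009]
tcp_rot: [-180.0, 0.1, 85.4]
wrist_force: [-3.0, -9.4, 2.9]
opening: 0.0636
grasp_force: 5.3
```

Request:
send_rows(
  linear=[
    [0.001,0,0],
    [0,0,0],
  ],
  twist=[
    [0,0,0],
    [0,0,0],
  ],
  gripper=[74,74],
)

```text
time: 14.32
ee_pos: [0.5599, 0.0759, 0.0009]
tcp_rot: [-180.0, 0.2, 85.4]
wrist_force: [-3.4, -14.5, 4.6]
opening: 0.063
grasp_force: 7.8
```

Tray is home: position is blocked and the force is rising. Back off a little, then lift straight up.

Request:
send_rows(
  linear=[
    [-0.0035,0,0],
    [0,0,0],
    [0,0,-0.006],
    [0,0,-0.008],
    [0,0,-0.008],
    [0,0,-0.008],
    [0,0,-0.008],
    [0,0,-0.008],
  ],
  twist=[
    [0,0,0],
    [0,0,0],
    [0,0,0],
    [0,0,0],
    [0,0,0],
    [0,0,0],
    [0,0,0],
    [0,0,0],
  ],
  gripper=[74,74,74,74,74,74,74,74],
)

```text
time: 15.32
ee_pos: [0.5599, 0.0746, 0.0475]
tcp_rot: [-180.0, 0.0, 85.5]
wrist_force: [-0.2, 0.0, 0.9]
opening: 0.0636
grasp_force: 0.0
```

Request:
send_rows(
  linear=[
    [0,0,-0.02],
    [0,0,-0.03],
    [0,0,-0.03],
    [0,0,-0.03],
    [0,0,-0.03],
    [-0.03,0,-0.02],
    [-0.03,0,0],
    [-0.03,0,0],
  ],
  twist=[
    [0,0,0],
    [0,0,0],
    [0,0,0],
    [0,0,0],
    [0,0,0],
    [0,0,0],
    [0,0,0],
    [0,0,0],
  ],
  gripper=[74,74,74,74,74,74,74,74],
)

```text
time: 16.32
ee_pos: [0.5528, -0.0159, 0.2075]
tcp_rot: [180.0, -0.0, 85.5]
wrist_force: [0.3, 0.3, -0.3]
opening: 0.0631
grasp_force: 0.0
```

Request:
send_rows(
  linear=[
    [-0.05,0,0],
    [-0.05,0,0],
    [-0.05,0,0],
    [-0.05,0,0],
    [0,0,0],
  ],
  twist=[
    [0,0,0],
    [0,0,0],
    [0,0,0],
    [0,0,0],
    [0,0,0],
  ],
  gripper=[74,74,74,74,74],
)

```text
time: 16.95
ee_pos: [0.5365, -0.2174, 0.2067]
tcp_rot: [-179.9, 0.0, 85.3]
wrist_force: [-0.1, 0.7, 0.2]
opening: 0.0629
grasp_force: 0.0
```

```bash
python3 gate.py g7
python3 - <<'E'
from h import *
from workcell import camera
import cv2
p=np.load("dock.npy")
t=camera("top")[:,:,::-1].copy();m=cv2.inRange(cv2.cvtColor(t,cv2.COLOR_BGR2HSV),(22,120,120),(38,255,255));m[300:]=0
cs=max(cv2.findContours(m,0,2)[0],key=cv2.contourArea);q=cv2.boxPoints(cv2.minAreaRect(cs))
print("tray corners dock",(undock(p,[ray("top",u,.036) for u in q])*1000).round(1).tolist())
a=cv2.imread("pics/top0.png");d=(cv2.absdiff(a,t).max(2)>50).astype(np.uint8)
n,_,st,_=cv2.connectedComponentsWithStats(d);print("top changes",[s.tolist() for s in st[1:] if s[4]>25])
cv2.imwrite("pics/fin_top.png",t)
b=cv2.resize(t[190:310,220:420],(800,480),interpolation=cv2.INTER_CUBIC);cv2.imwrite("pics/fin.png",b)
E
```

```text
17.0 [[-272.8   32.6  206.8]] [-0.1 -0.1  0.4] changed px 1412
plate corner px (346, 299)
tray front x 110.4 box 245 231 42 25
tray corners dock [[110.7, 21.9, 36.0], [110.5, -23.3, 36.0], [32.1, -22.0, 36.0], [32.5, 23.1, 36.0]]
top changes [[422, 170, 218, 310, 32724], [528, 178, 14, 12, 63], [571, 184, 58, 37, 572], [507, 192, 19, 36, 251], [281, 216, 213, 264, 8056], [502, 229, 11, 11, 83], [244, 230, 45, 28, 1064], [311, 234, 44, 27, 1023], [512, 240, 7, 8, 43], [502, 248, 17, 15, 106], [420, 419, 8, 10, 40], [400, 421, 8, 8, 50], [52, 449, 163, 31, 2235], [35, 471, 13, 9, 80]]
```

Run:
```python
import cv2,numpy as np
from workcell import camera
a=cv2.imread("pics/side0.png");b=camera("side")[:,:,::-1].copy()
for im in(a,b):
    h=cv2.cvtColor(im,cv2.COLOR_BGR2HSV);w=(h[:,:,1]<70)&(h[:,:,2]>110);w[330:]=0
    print([int(np.where(w[:,c])[0].max()) for c in range(340,425,6)])
d=cv2.absdiff(a,b).max(2)>60
n,_,st,_=cv2.connectedComponentsWithStats(d.astype(np.uint8));print([s.tolist() for s in st[1:] if s[4]>40])
print("gate bar patch side0/now",a[266:272,326:342].mean((0,1)).round(),b[266:272,326:342].mean((0,1)).round())
```

```text
[305, 299, 294, 288, 282, 276, 270, 264, 258, 252, 246, 240, 234, 228, 138]
[305, 299, 294, 288, 282, 276, 270, 264, 258, 252, 246, 240, 234, 228, 138]
[[406, 0, 94, 98, 5112], [405, 191, 30, 23, 129], [471, 210, 61, 42, 709], [525, 226, 11, 6, 46], [321, 231, 52, 43, 1343], [542, 244, 12, 7, 52], [566, 251, 12, 8, 55], [536, 257, 13, 7, 58], [592, 259, 11, 8, 52], [562, 264, 11, 8, 57], [521, 266, 47, 23, 275], [588, 272, 12, 9, 64], [266, 274, 59, 48, 1474], [614, 281, 12, 9, 68], [583, 287, 12, 9, 72], [564, 290, 16, 14, 113], [611, 296, 12, 9, 72], [579, 302, 61, 42, 511], [631, 362, 9, 10, 61], [600, 371, 40, 58, 1101], [619, 429, 15, 13, 75]]
gate bar patch side0/now [110. 173. 192.] [220. 228. 232.]
```

The plate edge matches the shut position exactly. The tray sits at the end stop, the other objects are unchanged and the arm is clear.

```bash
python3 -c "
from workcell import ticket
print(ticket.job_done())"
```

```text
the job is handed in; nothing more can be done
None
```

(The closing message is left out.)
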